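# Index the jewellery tray one hole over

## Robot

A 6-joint arm with a two-finger parallel gripper is mounted at the origin on the work surface. World frame = base frame: x ahead of the robot, y to its left, z up, the work surface at z = 0. Lengths are in m, angles in degrees, forces in N, time in s.
With the tool pointing down it reaches from about 0.4 to 0.825 m from the base axis. Payload 7 kg.
Tool frame: the origin (TCP) lies midway between the tips of the shut fingers; the grasp point (between the pads) lies 19 mm behind it; z points along the fingers, y is the line along which they close (so a half turn about z gives the same grasp; the last joint's range is limited). The gripper opens to 88 mm and grips with 3 to 60 N. Pads are 19 mm wide; open, the fingers measure 130 mm over their backs; the gripper's body (78 mm by 193 mm) begins 47 mm behind the grasp point.
Start: joints at [-50.357, 20.546, 0.682, 0, -70.136, -16.507], TCP at [0.265, -0.621, 0.227] pointing down, gripper open.
Joint ranges: [-176.03, 176.03], [-82.01, 121.73], [-58.28, 71.71], [-173.87, 95.51], [-174.79, -0.11], [-173.66, 173.66]. Speed limits (degrees/s): [136.94, 136.94, 172.46, 180, 180, 180].

## Interface

Orientations are given as [roll, pitch, yaw] about the fixed x, y, z axes, in that order (R = Rz(yaw) Ry(pitch) Rx(roll)).
In Python, from plant import ctrl gives the robot as it stands. The module is installed in compiled form; this text tells all that it offers.
- The arm moves only by the tool send_rows, never from a script. Its argument "plan" is a list that holds one entry, the list of rows, each a list of 6 numbers: the shift along the tool's x, y, z in cm, then the turn, a rotation vector about the tool's x, y, z in degrees. A call has 1 to 8 rows; each row is the pose to reach, as a shift and turn from the pose commanded when the call began, along the tool's axes at that moment; what a row does not reach only later rows make up. A row lasts 1/12 s, in which the tool goes at most 41.7 mm and 7.16 degrees, less where a joint would pass 70% of its speed; a pose out of reach is approached as far as the arm can. A call with a gripper value outside its range is refused whole. "fingers" is the opening, from 0 (shut) to 1 (fully open), set as the call begins (left out, the last holds). The fingers move at their own pace and stop on an object; the grip force is fixed at half the most. Time passes only in rows, so rows that repeat a pose let the fingers close. It gives the time, the measured TCP pose, the force, the opening and the grip force at its end, in the units of the state.
- ctrl.get_obs(): the state, without advancing time (a new reading comes with each control period).
- ctrl.snapshot(name): name is "scene" or "top" or "wrist"; returns a dict with "img" (480x640x3 uint8, red, green, blue), "K" (3x3 intrinsics, pixels), "pose" (4x4, takes a point from camera to world coordinates). Camera axes: x right, y down, z forward; pixel columns grow to the right and rows downward; lengths in m; the calibration is good to about 2 mm. A picture is of the moment at which its call begins. There is no depth.
- ctrl.close_job(): hands the job in; it is judged then, once.
The state is a dict: "clock": time; "joint_pos": joint angles; "qvel": joint speeds; "tau": joint torques, N m; "tool_pos": TCP position; "orientation": TCP orientation; "force": force on the tool from outside, world axes, zero at the start; "moment": the same for the moment, N m; "opening": finger opening in m; "gripper_force": force on a finger pad.
Only numpy, scipy, OpenCV 4.12 (cv2) and the standard library are available. Lean on these libraries where they do the work, as an engineer would, in place of code of your own. Each camera call takes 0.05 s, during which the arm holds its last target. There are 200 camera calls.

## Task

Hook a fingertip under the red pull ring, lift the spring pin clear of its hole, swing the jewellery tray's arm one hole towards the red jar and let the pin drop fully home in that hole. Be gentle, leave the little box lying in the tray, do not disturb anything else on the desk, and finish clear of the ring.

Things in the scene. Friction and masses are not known exactly. Their poses are not given: they have to be found in the camera images.
- stand: Jewellery tray's index stand, fixed to the desk: white base 270 wide (y) x 220 (x -185 to +35) x 18 mm high. Origin on the desk under the arm's upright pivot; its -x axis runs from the pivot to the middle hole, roughly straight away from the robot; z up.
- hole_mid (a point): Mouth of the middle hole, 18 mm above the desk; axes as the stand's. A brass arc, 150 mm about the pivot, has five black holes, 12 mm wide, 52 mm apart, at tray joint values -0.698, -0.349, 0, 0.349, 0.698.
- tray (a joint): Arm angle about the pivot (rad). 0 = middle hole (the start, within 0.01). Positive swings ring and tray to the stand's +y; the ring lies from the pivot along (-cos q, +sin q) in the stand's frame. Limits +-0.8. Arm 26 mm wide, 168 mm long, top 34 mm above the desk. Friction 0.12 N m: it stays where left. Locked with 2 mm of play each way while the pin is in a hole.
- pin (a joint): Lift of the spring pin (m): 0 = fully home in a hole, stop at 0.030. Upright 8 mm rod on the arm, 150 mm from the pivot, round tip 10 mm deep in the hole. From 0.012 up the arm swings free; let go between holes the pin rests on the brass at 0.010 and drops in when pushed over the next hole. The spring presses down with 4 N (home) to 6 N.
- ring (a point): Centre of the red pull ring's opening; 82 mm above the desk with the pin home, 132 mm from the pivot. Axes turn with the arm: x level to the pivot (back towards the robot), z up. Oval hoop of 7 mm bar, rigid on the pin, opening 60 (along y) x 44 mm. It leans 45 degrees: its foot, on the pin, is at (-18, 0, -18) mm. A finger along (1, 0, -1) passes squarely through, with 30 mm of free room beyond.
- ring_top (a point): Middle of the ring's top bar (bar centre), at (+18, 0, +18) mm from ring in its axes: the part to hook under and lift. 100 mm above the desk with the pin home.
- tray_mid (a point): Middle of the wooden tray's inner floor, 38 mm above the desk, 60 mm from the pivot. Tray 80 (x, radial) x 130 mm (y) outside, 4 mm walls, rim 50 mm above the desk. Axes turn with the arm, x to the pivot.
- ringbox: Small blue box, 40 x 40 x 28 mm, lying loose in the tray; origin at the centre of its underside.
- redjar: Red jar with red lid, 64 mm across, 75 mm tall, to one side of the stand; shows which way to swing: if its y in the stand's frame is positive the right hole is at tray joint +0.349, else at -0.349. Origin at the centre of its underside.
- perfume: Green glass bottle with brass cap, 52 mm across, 85 mm tall, to the other side of the stand. Origin under its centre.
- lipstick: Black and brass lipstick standing on end beyond the stand, 21 mm across, 73 mm tall. Origin under its centre.
- dish: Small brass trinket dish, 100 mm across, 22 mm high, beyond the stand. Origin under its centre.
- cottonjar: White jar with cork lid, 80 mm across, 110 mm tall, at the robot's right. Origin under its centre.
- brushcup: Blue ceramic cup holding make-up brushes, 68 mm across, 165 mm tall over the brushes, at the robot's left. Origin under its centre.

How it is judged (in metres and radians):
On the way, in this order (a step that is already met when the one before it is completed fails the run):
1. the pin is lifted out of the middle hole by the fingers (value of joint pin above 0.009 m and value of joint tray between -0.06 and 0.06 rad and contact force between the fingers and stand above 0.5 N), for 0.05 s.
2. the arm is swung more than halfway to the hole on the red jar's side (((y of redjar in the frame of stand above 0 m and value of joint tray above 0.2 rad) or (y of redjar in the frame of stand below 0 m and value of joint tray below -0.2 rad))), for 0.05 s.
3. the pin is fully home in the next hole on the red jar's side (((y of redjar in the frame of stand above 0 m and value of joint tray between 0.319 and 0.379 rad) or (y of redjar in the frame of stand below 0 m and value of joint tray between -0.379 and -0.319 rad)) and value of joint pin below 0.003 m), for 0.2 s.
At the end, for the whole second after the job is handed in: The tray arm stands at the next hole on the red jar's side (joint within 0.03 rad of +0.349 or -0.349) and at rest, the pin is fully home (under 3 mm), the small box lies flat inside the tray, and each other loose thing is upright within 20 mm of where it began (all of step 3 and velocity of joint tray between -0.02 and 0.02 rad/s and x of ringbox in the frame of tray_mid between -0.03 and 0.03 m and y of ringbox in the frame of tray_mid between -0.055 and 0.055 m and height (world z) of ringbox below 0.05 m and angle between each of ringbox, redjar, perfume, lipstick, dish, cottonjar, brushcup's own z axis and vertical below 0.2 rad and distance of each of redjar, perfume, lipstick, dish, cottonjar, brushcup from where it was at the start of the episode below 0.02 m); the robot touches nothing.
It fails at once if the stand, ring or tray is forced with more than 30 N (contact force between the fingers and stand above 30 N).
It fails at once if the small box is lifted, tipped or out of the tray (not (x of ringbox in the frame of tray_mid between -0.03 and 0.03 m and y of ringbox in the frame of tray_mid between -0.055 and 0.055 m and height (world z) of ringbox below 0.05 m and angle between ringbox's own z axis and vertical below 0.2 rad)).
It fails at once if another thing on the desk is pushed more than 20 mm, lifted or tipped (distance of any of redjar, perfume, lipstick, dish, cottonjar, brushcup from where it was at the start of the episode above 0.02 m or angle between any of redjar, perfume, lipstick, dish, cottonjar, brushcup's own z axis and vertical above 0.3 rad or height (world z) of any of redjar, perfume, lipstick, dish, cottonjar, brushcup above 0.015 m).
It also fails if it takes over 40 s, if anything falls off the work surface, if the arm or the gripper's body presses on something with over 40 N, if the wrist force passes 120 N, or if a joint passes its speed limit or range.

## Working session

There is one attempt and no reset: what is moved stays moved. The work goes in short steps, Python scripts to look and compute and a tool call to move; the robot and the scene stay as the last step left them, time stands still between calls to the robot, and variables do not carry over. Pictures are saved under pics/ and viewed, at most 10 in all, crops included, and the job is handed in when it is done.

Besides the shell and the picture viewer there is one more tool, called after ">>>" as name(argument=value, ...) on one line, values as JSON. send_rows: Moves the arm, as the interface text tells. Its arguments: {"type":"object","properties":{"plan":{"type":"array","items":{"type":"array","items":{"type":"array","items":{"type":"number"}}}},"fingers":{"type":"number"}},"required":["plan"]}

```bash
mkdir -p pics; cat > h.py <<'E'
import numpy as np, cv2
from plant import ctrl
def snap(n,f=None):
    s=ctrl.snapshot(n); im=cv2.cvtColor(np.array(s["img"]),cv2.COLOR_RGB2BGR)
    if f: cv2.imwrite("pics/"+f,im)
    return im,np.array(s["K"]),np.array(s["pose"])
def ray(K,P,u,v):
    return P[:3,3],P[:3,:3]@(np.linalg.inv(K)@[u,v,1])
def onz(K,P,u,v,z):
    o,d=ray(K,P,u,v); return o+d*(z-o[2])/d[2]
def proj(K,P,p):
    c=P[:3,:3].T@(np.array(p)-P[:3,3]); q=K@c; return q[:2]/q[2]
E
python3 - <<'E'
from h import *
a=snap("scene","s1.png");b=snap("top","t1.png")
for x in(a,b):print(x[1].round(1).tolist(),x[2].round(3).tolist())
print(ctrl.get_obs())
E
```

```text
[[581.2, 0.0, 313.7], [0.0, 581.2, 247.2], [0.0, 0.0, 1.0]] [[-0.797, 0.445, -0.408, 1.197], [0.604, 0.586, -0.541, 0.853], [-0.001, -0.677, -0.736, 1.243], [0.0, 0.0, 0.0, 1.0]]
[[461.6, 0.0, 320.5], [0.0, 461.6, 241.9], [0.0, 0.0, 1.0]] [[0.003, -0.978, 0.21, 0.233], [-1.0, -0.002, 0.004, 0.02], [-0.003, -0.21, -0.978, 1.524], [0.0, 0.0, 0.0, 1.0]]
{'clock': 0.1, 'joint_pos': array([-5.03564198e+01,  2.05846116e+01,  6.40050438e-01, -1.77810813e-02,
       -7.01359750e+01, -1.65088961e+01]), 'qvel': array([-0.02301734, -0.13223545,  0.14728551,  0.07380435, -0.01659072,
        0.04563588]), 'tau': array([-1.30023684e-03, -5.84164166e+01,  2.93753207e+01,  7.01566458e+00,
        1.01702206e-02, -5.57185717e-05]), 'tool_pos': array([ 0.26503265, -0.6203231 ,  0.22575474]), 'orientation': array([ 1.79918033e+02, -6.86014798e-03, -1.56871365e+02]), 'force': array([0.31055414, 0.12233269, 0.8072388 ]), 'moment': array([ 0.05102838, -0.0170026 , -0.04426309]), 'gripper_force': 0.0, 'opening': 0.08745877465614642}
```

View pics/s1.png

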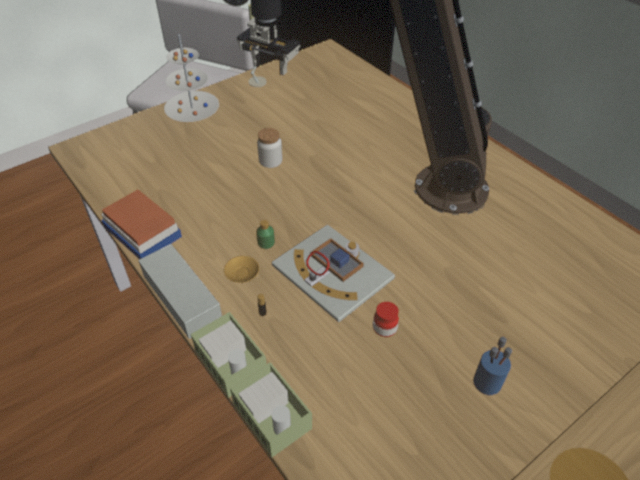

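View pics/t1.png

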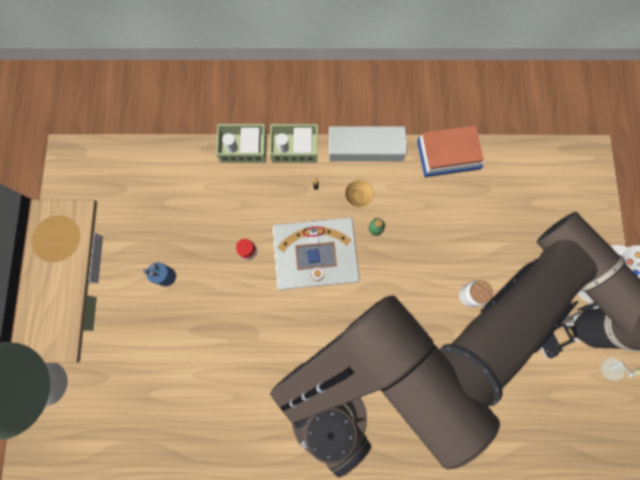

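The top view (up = world +x, left = +y) shows the stand at about (316,254), the ring at (313,231), the pivot at (317,273) and the red jar at (245,248), on the robot's left. So the swing goes towards world +y. Next I measure the base plate and the ring coarsely.

```bash
cat > m1.py <<'E'
from h import *
def blob(mask,n=1):
    k,l,st,c=cv2.connectedComponentsWithStats(mask.astype(np.uint8)); o=np.argsort(-st[1:,4])[:n]+1
    return [(l==i).astype(np.uint8) for i in o],[c[i] for i in o],[st[i] for i in o]
E
python3 - <<'E'
from m1 import *
for n,roi in(("top",(265,365,210,295)),("scene",(265,400,220,320))):
    im,K,P=snap(n); hsv=cv2.cvtColor(im,cv2.COLOR_BGR2HSV)
    r=np.zeros(im.shape[:2],bool); r[roi[2]:roi[3],roi[0]:roi[1]]=1
    w=(hsv[...,1]<45)&(hsv[...,2]>120)&r
    m,c,s=blob(w)
    cn=max(cv2.findContours(m[0],0,2)[0],key=cv2.contourArea).reshape(-1,2)
    pts=np.array([onz(K,P,u,v,.018)[:2] for u,v in cn])
    rect=cv2.minAreaRect((pts*1000).astype(np.float32)); print(n,"base",rect)
    red=((hsv[...,0]<8)|(hsv[...,0]>172))&(hsv[...,1]>150)&r
    m,c,s=blob(red); print("ring px",c[0],s[0],onz(K,P,*c[0],.082).round(4))
    r2=np.ones_like(r)
    red=((hsv[...,0]<8)|(hsv[...,0]>172))&(hsv[...,1]>170)&~r
    m,c,s=blob(red,3); print([(x.round(0).tolist(),int(q[4]),onz(K,P,*x,.06).round(3).tolist()) for x,q in zip(c,s)])
    br=(hsv[...,0]>12)&(hsv[...,0]<28)&(hsv[...,1]>130)&(cv2.fillConvexPoly(np.zeros(im.shape[:2],np.uint8),cv2.convexHull(cn),1)>0)
    ys,xs=np.nonzero(br); print("brass",[onz(K,P,u,v,.02)[:2].round(3).tolist() for u,v in ((xs.min(),ys[xs.argmin()]),(xs.max(),ys[xs.argmax()]))],len(xs))
E
```

```text
top base ((519.2940063476562, 43.97496032714844), (219.8769989013672, 269.08685302734375), 5.919250965118408)
ring px [303.25 233.25] [303 232   2   3   4] [0.5701 0.0809 0.082 ]
[([245.0, 248.0], 223, [0.527, 0.271, 0.06])]
brass [[0.538, 0.16], [0.562, -0.066]] 153
scene base ((519.9271850585938, 49.998756408691406), (224.4932403564453, 276.0647277832031), 5.6007208824157715)
ring px [387.13772455 311.03592814] [376 302  23  18 334] [0.5376 0.2803 0.082 ]
[([389.0, 323.0], 100, [0.547, 0.3, 0.06]), ([366.0, 4.0], 2, [-0.547, -1.065, 0.06]), ([348.0, 6.0], 2, [-0.467, -1.095, 0.06])]
brass [[0.565, -0.067], [0.531, 0.154]] 196
```

```bash
cat > nav.py <<'E'
from h import *
from scipy.spatial.transform import Rotation as Ro
def toolR(psi,tilt):  # psi deg: heading of the stand's -x axis; tilt deg: fingers leaning back to robot
    y=np.array([-np.sin(np.radians(psi)),np.cos(np.radians(psi)),0]); back=np.array([-np.cos(np.radians(psi)),-np.sin(np.radians(psi)),0])
    t=np.radians(tilt); z=back*np.sin(t)-np.array([0,0,1])*np.cos(t)
    return Ro.from_matrix(np.c_[np.cross(y,z),y,z])
def cur():
    o=ctrl.get_obs(); return np.array(o["tool_pos"]),Ro.from_euler("xyz",o["orientation"],degrees=True),o
def row(p,R):
    c,C,o=cur(); d=C.inv().apply(np.array(p)-c)*100; w=(C.inv()*R).as_rotvec(degrees=True)
    return d.round(2).tolist(),w.round(1).tolist()
E
python3 - <<'E'
from nav import *
print(row([.52,.03,.36],toolR(6,0)))
im,K,P=snap("wrist"); c,C,o=cur(); print(K.round(0).tolist(),C.inv().apply(P[:3,3]-c),(C.inv().as_matrix()@P[:3,:3]).round(3).tolist())
E
```

```text
([-49.0, 49.81, -13.36], [0.1, -0.0, 17.1])
[[391.0, 0.0, 322.0], [0.0, 391.0, 238.0], [0.0, 0.0, 1.0]] [ 0.07665432 -0.00028502 -0.15824365] [[-0.001, -0.959, -0.283], [1.0, -0.001, 0.001], [-0.001, -0.283, 0.959]]
```

>>> send_rows(plan=[[[-49,49.8,-13.4,0,0,17.1],[-49,49.8,-13.4,0,0,17.1],[-49,49.8,-13.4,0,0,17.1],[-49,49.8,-13.4,0,0,17.1],[-49,49.8,-13.4,0,0,17.1],[-49,49.8,-13.4,0,0,17.1],[-49,49.8,-13.4,0,0,17.1],[-49,49.8,-13.4,0,0,17.1]]], fingers=0)

```text
clock: 0.92
tool_pos: [0.3845, -0.3148, 0.2897]
orientation: [-180.0, 0.0, -174.0]
force: [1.3, -0.3, -0.1]
opening: 0.0398
gripper_force: 0.0
```

```bash
python3 -c "
from nav import *
print(row([.52,.03,.36],toolR(6,0)))"
```

```text
([-17.1, 32.87, -7.02], [-0.0, 0.0, 0.0])
```

>>> send_rows(plan=[[[-17.1,32.9,-7,0,0,0],[-17.1,32.9,-7,0,0,0],[-17.1,32.9,-7,0,0,0],[-17.1,32.9,-7,0,0,0],[-17.1,32.9,-7,0,0,0],[-17.1,32.9,-7,0,0,0],[-17.1,32.9,-7,0,0,0],[-17.1,32.9,-7,0,0,0]]])

```text
clock: 1.58
tool_pos: [0.5041, -0.0097, 0.3518]
orientation: [180.0, 0.1, -173.9]
force: [2.5, -0.5, -0.0]
opening: 0.0003
gripper_force: 0.0
```

>>> send_rows(plan=[[[-2,3.5,-0.5,0,0,0],[-2,3.5,-0.5,0,0,0],[-2,3.5,-0.5,0,0,0]]])

```text
clock: 1.83
tool_pos: [0.5207, 0.0271, 0.3556]
orientation: [-180.0, -0.0, -173.8]
force: [-0.9, -0.5, -1.1]
opening: 0.0001
gripper_force: 0.0
```

```bash
python3 -c "
from nav import *
im,K,P=snap('wrist','w1.png'); print(cur()[:1], K.tolist(),P.round(3).tolist())"
```

```text
(array([0.52015819, 0.02584565, 0.3556011 ]),) [[391.0935802577846, 0.0, 321.9892674417858], [0.0, 391.0935802577846, 237.7569459367381], [0.0, 0.0, 1.0]] [[-0.108, 0.954, 0.28, 0.445], [0.994, 0.103, 0.031, 0.018], [0.001, 0.282, -0.96, 0.514], [0.0, 0.0, 0.0, 1.0]]
```

View pics/w1.png

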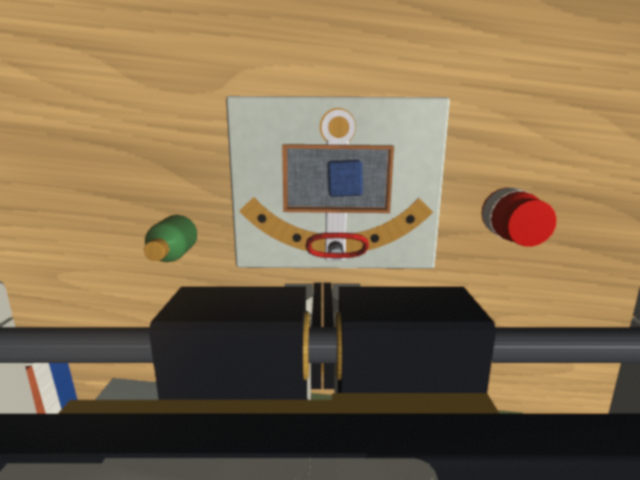

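The wrist view (down = world +x, right = +y) shows the pivot at (338,127) and the ring at (337,244). The four open holes are near (262,218), (296,238), (375,238) and (411,219), and the red jar is at right, towards +y. I'll fit the holes and ring next.

```bash
cat > m2.py <<'E'
from m1 import *
from nav import *
im,K,P=snap('wrist'); g=cv2.cvtColor(im,cv2.COLOR_BGR2GRAY); hsv=cv2.cvtColor(im,cv2.COLOR_BGR2HSV)
H=[]
for u,v in((262,218),(296,238),(375,238),(411,219)):
    w=g[v-7:v+8,u-7:u+8].astype(float); t=np.clip(70-w,0,None); yy,xx=np.mgrid[-7:8,-7:8]
    H.append(onz(K,P,u+(t*xx).sum()/t.sum(),v+(t*yy).sum()/t.sum(),.018)[:2])
H=np.array(H); print(H.round(4).tolist(), np.linalg.norm(np.diff(H,axis=0),axis=1))
# holes from robot's right (stand +y) to left: q=.698,.349,-.349,-.698 ; world angle = psi - q
q=np.array([.698,.349,-.349,-.698]); L=.15*np.c_[np.cos(-q),np.sin(-q)]
A=L-L.mean(0);B=H-H.mean(0); U,S,Vt=np.linalg.svd(A.T@B); R=Vt.T@U.T
piv=H.mean(0)-R@L.mean(0); psi=np.degrees(np.arctan2(R[1,0],R[0,0])); print("psi",psi,"pivot",piv,"resid",np.abs(B-A@R.T).max())
red=((hsv[...,0]<8)|(hsv[...,0]>172))&(hsv[...,1]>150); red[:,450:]=0; red[275:]=0
m,c,s=blob(red); x,y,w,h,_=s[0]; e=np.array([np.cos(np.radians(psi)),np.sin(np.radians(psi))])
print("ring bbox",s[0],"ctr",onz(K,P,x+w/2-.5,y+h/2-.5,.082)," expected",piv+e*.132,"exp px",proj(K,P,[*(piv+e*.132),.082]),"width",w/K[0,0]*(P[2,3]-.082))
print("pivot px",proj(K,P,[*piv,.034]))
E
python3 m2.py
```

```text
[[0.5713, -0.047], [0.5927, 0.0007], [0.5822, 0.103], [0.5516, 0.1454]] [0.05224563 0.10287093 0.05230279]
psi 5.828442835767884 pivot [0.44715629 0.03756229] resid 0.00031030798037277874
ring bbox [308 234  62  24 547] ctr [0.5775116  0.05101636 0.082     ]  expected [0.5784739  0.05096691] exp px [338.35960122 246.28346546] width 0.06849142599466097
pivot px [338.54951961 127.47416968]
```

The fit is good: 0.3 mm residual, with the ring matching its expected position within 1 mm. Next is a tilted standoff, 150 mm out along the finger axis.

```bash
cat > tgt.py <<'E'
from nav import *
piv=np.array([.4472,.0376]); psi=5.83
def tcp(d,e=0.,lift=0.,q=0.,tilt=45.):
    """d: mm past the ring plane, e: mm along hoop plane to top bar, lift: mm vertical, q: swing (deg, world ccw)"""
    a=np.radians(psi+q); r=132+(-d-e)/2**.5; z=82+(-d+e)/2**.5+lift
    return [piv[0]+r*np.cos(a)/1e3,piv[1]+r*np.sin(a)/1e3,z/1e3],toolR(psi+q,tilt)
def go(**k):
    t=tcp(**k); print("target",np.round(t[0],4),"row",row(*t))
E
python3 -c "
from tgt import *
go(d=-150)"
```

```text
target [0.684  0.0618 0.1881] row ([-16.72, 1.93, 16.75], [-0.1, 45.0, 0.2])
```

>>> send_rows(plan=[[[-16.7,1.9,16.7,0,45,0],[-16.7,1.9,16.7,0,45,0],[-16.7,1.9,16.7,0,45,0],[-16.7,1.9,16.7,0,45,0],[-16.7,1.9,16.7,0,45,0],[-16.7,1.9,16.7,0,45,0],[-16.7,1.9,16.7,0,45,0],[-16.7,1.9,16.7,0,45,0]]])

```text
clock: 2.6
tool_pos: [0.6824, 0.0597, 0.1701]
orientation: [-179.8, -46.9, -174.3]
force: [0.3, -0.1, -4.8]
opening: 0.0004
gripper_force: 0.0
```

```bash
python3 -c "
from tgt import *
go(d=-150); go(d=-30); print(ctrl.get_obs()['joint_pos'])
im,K,P=snap('wrist','w2.png'); print([proj(K,P,tcp(d=d)[0]).round().tolist() for d in(-150,-30,0,25)])"
```

```text
target [0.684  0.0618 0.1881] row ([1.19, 0.18, -1.36], [-0.1, -1.9, -0.1])
target [0.5996 0.0532 0.1032] row ([0.79, 0.2, 10.63], [-0.1, -1.9, -0.1])
[  16.62527486   54.92166607   44.37474034   -9.56120875 -125.48616744
 -103.09953338]
[[327.0, 291.0], [325.0, 225.0], [325.0, 217.0], [325.0, 211.0]]
```

View pics/w2.png

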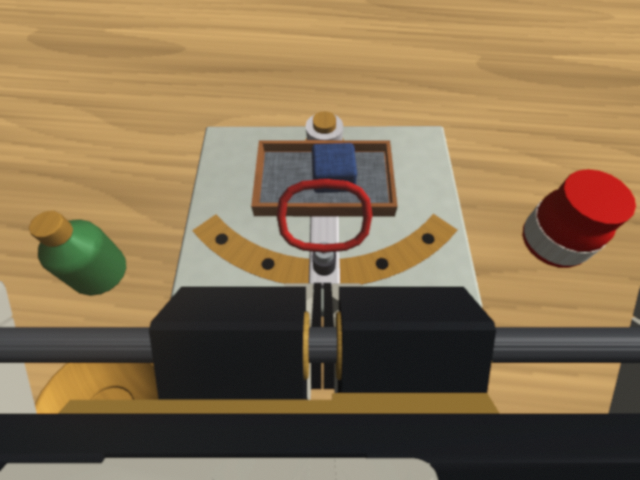

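The ring is seen face-on, centred at about (325,215) against a predicted (325,217). The opening lines up with the fingers. I'll hold briefly so the arm settles.

>>> send_rows(plan=[[[0,0,0,0,0,0],[0,0,0,0,0,0],[0,0,0,0,0,0]]])

```text
clock: 2.9
tool_pos: [0.6848, 0.0611, 0.1959]
orientation: [179.9, -44.4, -173.9]
force: [-0.4, 0.4, 1.7]
opening: 0.0005
gripper_force: 0.0
```

```bash
python3 -c "
from tgt import *
go(d=-150); go(d=-30)"
```

```text
target [0.684  0.0618 0.1881] row ([-0.5, 0.07, 0.61], [-0.1, 0.6, 0.2])
target [0.5996 0.0532 0.1032] row ([-0.36, 0.09, 12.61], [-0.1, 0.6, 0.2])
```

>>> send_rows(plan=[[[0,0,0,0,0,0],[0,0,0,0,0,0],[0,0,0,0,0,0],[0,0,0,0,0,0]]])

```text
clock: 3.23
tool_pos: [0.6841, 0.0618, 0.1907]
orientation: [180.0, -44.9, -173.9]
force: [-1.7, -0.0, -0.9]
opening: 0.0004
gripper_force: 0.0
```

```bash
python3 -c "
from tgt import *
go(d=-150); go(d=-30)"
```

```text
target [0.684  0.0618 0.1881] row ([-0.18, 0.0, 0.19], [-0.1, 0.1, 0.2])
target [0.5996 0.0532 0.1032] row ([-0.16, 0.03, 12.19], [-0.1, 0.1, 0.2])
```

>>> send_rows(plan=[[[0,0,1,0,0,0],[0,0,3,0,0,0],[-0.1,0,5,0,0,0],[-0.1,0,7,0,0,0],[-0.1,0,9,0,0,0],[-0.1,0,10.5,0,0,0],[-0.1,0,11.5,0,0,0.2],[-0.1,0,12,0,0,0.2]]])

```text
clock: 3.9
tool_pos: [0.5993, 0.0527, 0.1028]
orientation: [-179.8, -45.1, -174.3]
force: [0.2, -0.4, -0.0]
opening: 0.0008
gripper_force: 0.0
```

>>> send_rows(plan=[[[0,0,0,0,0,0],[0,0,0,0,0,0],[0,0,0,0,0,0],[0,0,0,0,0,0],[0,0,0,0,0,0],[0,0,0,0,0,0]]])

```text
clock: 4.4
tool_pos: [0.6009, 0.0528, 0.1036]
orientation: [-179.8, -45.0, -174.2]
force: [0.8, -0.1, 0.1]
opening: 0.0003
gripper_force: 0.0
```

```bash
python3 -c "
from tgt import *
go(d=-30); go(d=24,e=2)
im,K,P=snap('wrist','w3.png'); print([proj(K,P,tcp(d=d)[0]).round().tolist() for d in(-30,0,25)])
im,K,P=snap('scene'); cv2.imwrite('pics/s3.png',cv2.resize(im[190:340,230:430],None,fx=3,fy=3,interpolation=2))"
```

```text
target [0.5996 0.0532 0.1032] row ([0.06, 0.05, 0.12], [-0.1, 0.0, -0.1])
target [0.5602 0.0491 0.0664] row ([0.26, 0.07, 5.52], [-0.1, 0.0, -0.1])
[[324.0, 300.0], [324.0, 275.0], [323.0, 259.0]]
```

View pics/w3.png

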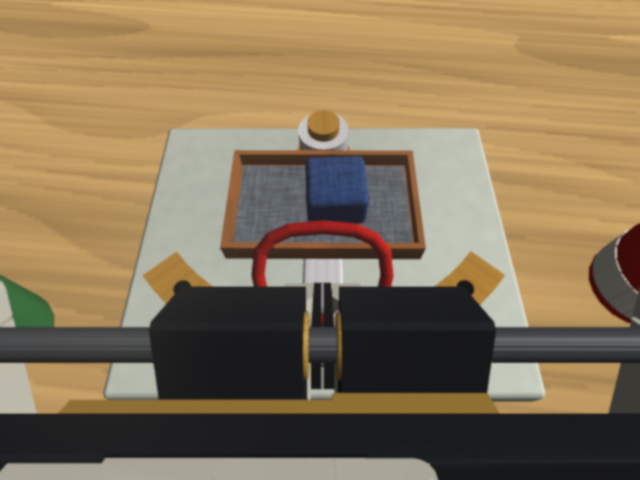

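View pics/s3.png

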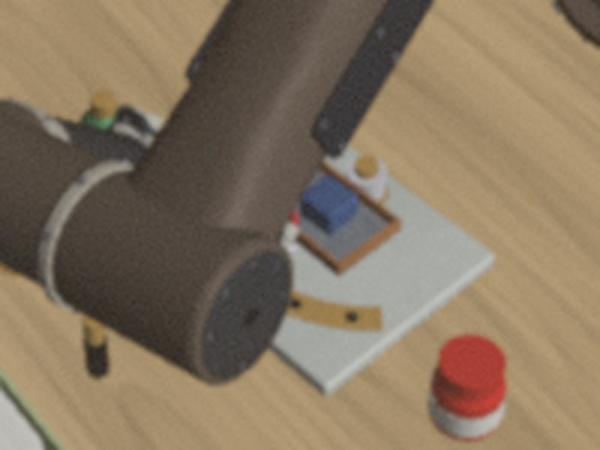

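The ring is centred laterally (252–394, middle 323, against the TCP column 324), and the arm and the other objects are clear of each other. I'll insert slowly and watch the force.

>>> send_rows(plan=[[[0,0,0.5,0,0,0],[0.1,0,1.2,0,0,0],[0.1,0,1.9,0,0,0],[0.1,0,2.6,0,0,0],[0.1,0,3.1,0,0,0],[0.1,0,3.5,0,0,0],[0.1,0,3.5,0,0,0]]])

```text
clock: 5.08
tool_pos: [0.5744, 0.05, 0.0789]
orientation: [-179.8, -45.1, -174.3]
force: [0.4, 0.4, 0.7]
opening: 0.0005
gripper_force: 0.0
```

>>> send_rows(plan=[[[0,0,0.4,0,0,0],[0,0,0.8,0,0,0],[0,0,1.2,0,0,0],[0,0,1.6,0,0,0],[0,0,1.9,0,0,0],[0,0,2,0,0,0],[0,0,2,0,0,0]]])

```text
clock: 5.67
tool_pos: [0.561, 0.0486, 0.0652]
orientation: [-179.8, -45.0, -174.2]
force: [-0.8, 0.3, -1.2]
opening: 0.0003
gripper_force: 0.0
```

```bash
python3 -c "
from tgt import *
c,C,o=cur();print(o['force'],c); go(d=24,e=2); go(d=24,e=2,lift=10)
go(d=12,e=14)"
```

```text
[-0.80041739  0.27555961 -1.18790806] [0.56099374 0.04855653 0.06515734]
target [0.5602 0.0491 0.0664] row ([0.14, 0.07, -0.04], [-0.1, -0.0, -0.1])
target [0.5602 0.0491 0.0764] row ([0.85, 0.06, -0.75], [-0.1, -0.0, -0.1])
target [0.5602 0.0491 0.0834] row ([1.34, 0.06, -1.24], [-0.1, -0.0, -0.1])
```

>>> send_rows(plan=[[[0.1,0,-0.1,0,0,0],[0.2,0,-0.2,0,0,0],[0.3,0,-0.3,0,0,0],[0.4,0,-0.4,0,0,0],[0.5,0,-0.5,0,0,0],[0.6,0,-0.6,0,0,0],[0.6,0,-0.6,0,0,0]]])

```text
clock: 6.25
tool_pos: [0.5614, 0.0486, 0.0742]
orientation: [-179.8, -45.0, -174.2]
force: [0.6, -0.1, -0.2]
opening: 0.0006
gripper_force: 0.0
```

>>> send_rows(plan=[[[0.1,0,-0.1,0,0,0],[0.2,0,-0.2,0,0,0],[0.3,0,-0.3,0,0,0],[0.4,0,-0.4,0,0,0],[0.4,0,-0.4,0,0,0],[0.4,0,-0.4,0,0,0]]])

```text
clock: 6.75
tool_pos: [0.5615, 0.0487, 0.079]
orientation: [-179.8, -45.0, -174.3]
force: [1.3, 0.6, -3.5]
opening: 0.0006
gripper_force: 1.9
```

```bash
python3 -c "
from tgt import *
c,C,o=cur();print(o['force'],c)
im,K,P=snap('wrist','w4.png')"
```

```text
[ 1.34410533  0.59300341 -3.53722795] [0.56146495 0.04871458 0.0789959 ]
```

View pics/w4.png

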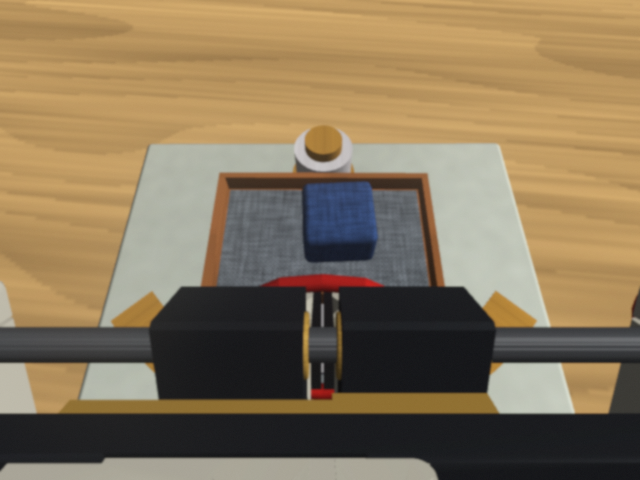

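The view shows the ring's top bar across the fingers at (322,282) and the box in its place. The −3.5 N vertical force says the bar is hooked, so I lift the pin.

>>> send_rows(plan=[[[0.1,0,-0.1,0,0,0],[0.2,0,-0.2,0,0,0],[0.35,0,-0.35,0,0,0],[0.5,0,-0.5,0,0,0],[0.65,0,-0.65,0,0,0],[0.8,0,-0.8,0,0,0],[0.8,0,-0.8,0,0,0]]])

```text
clock: 7.38
tool_pos: [0.5614, 0.0487, 0.0913]
orientation: [-179.8, -45.0, -174.2]
force: [2.0, -0.3, -4.1]
opening: 0.0001
gripper_force: 2.5
```

>>> send_rows(plan=[[[0.1,0,-0.1,0,0,0],[0.25,0,-0.25,0,0,0],[0.4,0,-0.4,0,0,0],[0.5,0,-0.5,0,0,0],[0.6,0,-0.6,0,0,0],[0.6,0,-0.6,0,0,0]]])

```text
clock: 7.88
tool_pos: [0.5613, 0.0487, 0.0995]
orientation: [-179.8, -45.0, -174.2]
force: [2.4, 0.1, -4.7]
opening: 0.0003
gripper_force: 3.0
```

```bash
cat > arc.py <<'E'
from tgt import *
c,C,o=cur(); print(o['force'].round(1),c.round(4))
im,K,P=snap('wrist','w%d.png'%int(o['clock']*100))
import sys
r0=c[:2]-piv; print('r',np.linalg.norm(r0),'tool bearing',np.degrees(np.arctan2(r0[1],r0[0]))-psi)
tot=float(sys.argv[1])
for k in range(1,9):
    s=(1-np.cos(np.pi*k/8))/2*tot; z=Ro.from_euler('z',s,degrees=True)
    p=np.r_[piv,0]+z.apply(np.r_[r0,c[2]]); d,w=row(p,z*C); print(round(s,1),[round(v,2) for v in d+w])
E
python3 arc.py 10
```

```text
[ 2.4  0.1 -4.7] [0.5613 0.0487 0.0995]
r 0.11467739289941296 tool bearing -0.26488234653259557
0.4 [0.01, 0.08, -0.01, 0.3, -0.0, -0.3]
1.5 [0.01, 0.3, -0.01, 1.0, -0.0, -1.0]
3.1 [0.02, 0.62, -0.01, 2.2, -0.0, -2.2]
5.0 [0.04, 1.0, 0.01, 3.5, -0.0, -3.5]
6.9 [0.07, 1.38, 0.04, 4.9, -0.0, -4.9]
8.5 [0.1, 1.71, 0.07, 6.0, -0.0, -6.0]
9.6 [0.12, 1.92, 0.09, 6.8, -0.0, -6.8]
10.0 [0.13, 1.99, 0.1, 7.1, -0.0, -7.1]
```

>>> send_rows(plan=[[[0,0.1,0,0.3,0,-0.3],[0,0.3,0,1,0,-1],[0,0.6,0,2.1,0,-2.1],[0.05,1,0,3.5,0,-3.5],[0.05,1.4,0.05,4.9,0,-4.9],[0.1,1.7,0.05,6,0,-6],[0.1,1.9,0.1,6.8,0,-6.8],[0.13,2,0.1,7.1,0,-7.1]]])

```text
clock: 8.6
tool_pos: [0.5573, 0.0696, 0.0993]
orientation: [-179.8, -45.0, -164.0]
force: [4.0, -1.0, -6.6]
opening: 0.0003
gripper_force: 3.2
```

>>> send_rows(plan=[[[0,0,0,0,0,0],[0,0,0,0,0,0]]])

```text
clock: 8.77
tool_pos: [0.5575, 0.0689, 0.0994]
orientation: [-179.8, -45.0, -164.2]
force: [2.7, 1.4, -4.9]
opening: 0.0007
gripper_force: 3.1
```

```bash
python3 arc.py 10; ls pics
```

```text
[ 2.7  1.4 -4.9] [0.5575 0.0689 0.0994]
r 0.1146391577447245 tool bearing 10.023160335031706
0.4 [-0.0, 0.11, 0.0, 0.3, 0.0, -0.3]
1.5 [0.0, 0.32, 0.0, 1.1, -0.0, -1.1]
3.1 [0.01, 0.65, 0.01, 2.2, -0.0, -2.2]
5.0 [0.03, 1.03, 0.03, 3.6, -0.0, -3.6]
6.9 [0.06, 1.41, 0.06, 4.9, -0.0, -4.9]
8.5 [0.09, 1.73, 0.09, 6.1, -0.0, -6.1]
9.6 [0.11, 1.94, 0.11, 6.8, -0.0, -6.8]
10.0 [0.12, 2.02, 0.12, 7.1, -0.0, -7.1]
s1.png
s3.png
t1.png
w1.png
w2.png
w3.png
w4.png
w788.png
w876.png
```

```bash
cat > ang.py <<'E'
from m1 import *
from tgt import *
import sys
def ang(im,K,P):
    hsv=cv2.cvtColor(im,cv2.COLOR_BGR2HSV); h=hsv[...,0].astype(int)
    br=((h<14)&(hsv[...,1]>90)&(hsv[...,2]>40)&(hsv[...,2]<180)).astype(np.uint8)
    poly=np.array([proj(K,P,[*(piv+Ro.from_euler('z',psi,degrees=True).apply([x,y,0])[:2]),.018]) for x,y in((-.03,-.13),(-.03,.13),(.18,.13),(.18,-.13))]).astype(np.int32)
    br&=cv2.fillConvexPoly(np.zeros_like(br),poly,1); br[285:]=0
    n,l,st,_=cv2.connectedComponentsWithStats(br,connectivity=8); br=l==1+np.argmax(st[1:,4])
    cols=np.nonzero(br.any(0))[0]; a,b=cols.min(),cols.max(); cols=cols[(cols>a+.25*(b-a))&(cols<b-.25*(b-a))]
    pts=np.array([onz(K,P,u,br[:,u].argmax(),.05)[:2] for u in cols])
    f=cv2.fitLine((pts*1000).astype(np.float32),cv2.DIST_HUBER,0,.01,.01).ravel()
    d=f[:2]*np.sign(f[1]); deg=np.degrees(np.arctan2(-d[0],d[1]))
    n=np.array([d[1],-d[0]]); return deg-psi, n@(f[2:]/1000-piv)*1000, len(cols)
if __name__=="__main__":
    for n in sys.argv[1:]: # saved pic unneeded; live
        pass
    im,K,P=snap('wrist'); print("arm deg, near rim mm from pivot, n",ang(im,K,P)); print(cur()[2]['force'].round(1))
E
python3 ang.py
```

```text
arm deg, near rim mm from pivot, n (np.float32(9.573795), np.float64(20.443104456589875), 110)
[ 2.8  2.  -6.5]
```

View pics/w876.png

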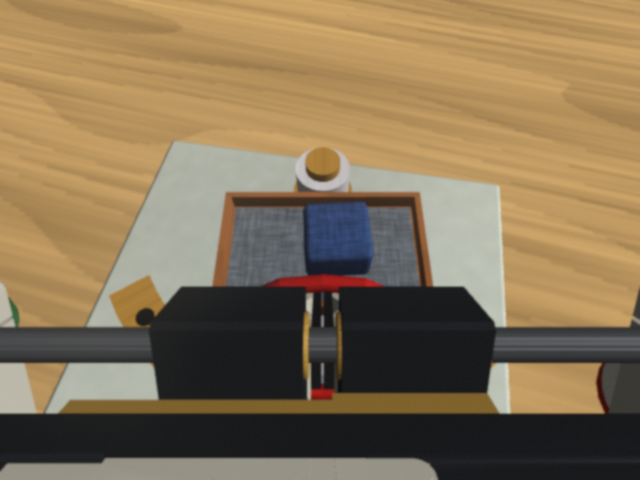

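The arm follows the finger: 9.6° measured, near rim 20.4 mm from the pivot against 20 expected, box still in place. Swinging the remaining 10.4°.

>>> send_rows(plan=[[[0,0.1,0,0.3,0,-0.3],[0,0.3,0,1.1,0,-1.1],[0,0.7,0,2.3,0,-2.3],[0,1.1,0,3.7,0,-3.7],[0.05,1.45,0.05,5.1,0,-5.1],[0.1,1.8,0.1,6.3,0,-6.3],[0.1,2,0.1,7.1,0,-7.1],[0.12,2.1,0.12,7.4,0,-7.4]]])

```text
clock: 9.53
tool_pos: [0.5497, 0.0892, 0.0994]
orientation: [-179.8, -45.1, -153.5]
force: [3.1, 0.3, -5.3]
opening: 0.0006
gripper_force: 3.1
```

>>> send_rows(plan=[[[0,0,0,0,0,0],[0,0,0,0,0,0],[0,0,0,0,0,0]]])

```text
clock: 9.78
tool_pos: [0.5502, 0.0883, 0.0993]
orientation: [-179.8, -45.0, -153.8]
force: [2.4, 2.4, -5.4]
opening: 0.0005
gripper_force: 3.1
```

```bash
python3 ang.py; python3 arc.py 1 | head -3
```

```text
arm deg, near rim mm from pivot, n (np.float32(19.738087), np.float64(20.25304477873514), 110)
[ 2.4  2.2 -5.3]
[ 2.4  2.2 -5.3] [0.5503 0.0881 0.0993]
r 0.11477273699283384 tool bearing 20.284355058987835
0.0 [-0.0, 0.02, -0.0, 0.0, -0.0, -0.0]
```

The arm is at 19.7° against 20.0 ± 0.76, so I lower it.

>>> send_rows(plan=[[[-0.15,0,0.15,0,0,0],[-0.3,0,0.3,0,0,0],[-0.5,0,0.5,0,0,0],[-0.7,0,0.7,0,0,0],[-0.9,0,0.9,0,0,0],[-1.1,0,1.1,0,0,0],[-1.3,0,1.3,0,0,0],[-1.4,0,1.4,0,0,0]]])

```text
clock: 10.55
tool_pos: [0.5503, 0.088, 0.0792]
orientation: [-179.8, -45.1, -153.7]
force: [4.3, 1.3, -3.4]
opening: 0.0005
gripper_force: 2.8
```

>>> send_rows(plan=[[[-0.15,0,0.15,0,0,0],[-0.3,0,0.3,0,0,0],[-0.5,0,0.5,0,0,0],[-0.6,0,0.6,0,0,0],[-0.6,0,0.6,0,0,0],[-0.6,0,0.6,0,0,0]]])

```text
clock: 11.05
tool_pos: [0.5499, 0.0879, 0.0712]
orientation: [-179.8, -45.1, -153.7]
force: [-0.9, -1.7, 0.1]
opening: 0.0002
gripper_force: 0.0
```

```bash
python3 ang.py; python3 - <<'E'
from m1 import *
from tgt import *
im,K,P=snap('wrist','w_down.png'); hsv=cv2.cvtColor(im,cv2.COLOR_BGR2HSV)
red=((hsv[...,0]<8)|(hsv[...,0]>172))&(hsv[...,1]>150); red[:,450:]=0; red[:,:230]=0
m,c,s=blob(red,2); print([x.tolist() for x in s])
# outer top edge of the top bar, e = 22+7 mm: predicted row for pin 0 and 10 mm
for lift in(0,10,20):
  print(lift,proj(K,P,tcp(d=0,e=29,lift=lift,q=20)[0]).round(1))
E
```

```text
arm deg, near rim mm from pivot, n (np.float32(20.228241), np.float64(20.173011819893436), 126)
[-0.5  0.1  0.5]
[[247, 267, 151, 21, 2115], [312, 382, 23, 16, 206]]
0 [321.  267.7]
10 [320.9 256.1]
20 [320.8 242.9]
```

The top bar edge is at row 267, exactly the prediction for pin = 0, and contact was lost at the same height where it was made. The pin is home, so I withdraw along the finger axis.

>>> send_rows(plan=[[[-0.3,0,0,0,0,0],[-0.4,0,-0.6,0,0,0],[-0.4,0,-1.4,0,0,0],[-0.4,0,-2.3,0,0,0],[-0.4,0,-3.3,0,0,0],[-0.4,0,-4.5,0,0,0],[-0.4,0,-6,0,0,0],[-0.4,0,-7,0,0,0]]])

```text
clock: 11.82
tool_pos: [0.5986, 0.112, 0.1193]
orientation: [-179.8, -44.9, -153.7]
force: [0.5, -0.5, -0.5]
opening: 0.0007
gripper_force: 0.0
```

>>> send_rows(plan=[[[0,0,-1.5,0,0,0],[0,0,-3,0,0,0],[0,0,-4.5,0,0,0],[0,0,-6,0,0,0],[0,0,-7,0,0,0],[0,0,-7,0,0,0],[0,0,-7,0,0,0],[0,0,-7,0,0,0]]])

```text
clock: 12.48
tool_pos: [0.641, 0.1335, 0.1668]
orientation: [-179.8, -45.1, -153.7]
force: [0.4, 0.6, -0.3]
opening: 0.0003
gripper_force: 0.0
```

```bash
python3 ang.py; python3 - <<'E'
from m1 import *
from tgt import *
im,K,P=snap('wrist','w_end.png'); hsv=cv2.cvtColor(im,cv2.COLOR_BGR2HSV)
red=((hsv[...,0]<8)|(hsv[...,0]>172))&(hsv[...,1]>150); red[:,420:]=0
m,c,s=blob(red,1); print(s[0])
for lift in(0,10): print([proj(K,P,tcp(d=0,e=e,lift=lift,q=20)[0]).round(1) for e in(29,-29)])
E
```

```text
arm deg, near rim mm from pivot, n (np.float32(20.455542), np.float64(20.60334959457252), 75)
[-0.6  0.3  1.1]
[ 274  193   99   75 1948]
[array([321.1, 193.1]), array([320.7, 269. ])]
[array([321. , 184.7]), array([320.6, 263.4])]
```

View pics/w_end.png

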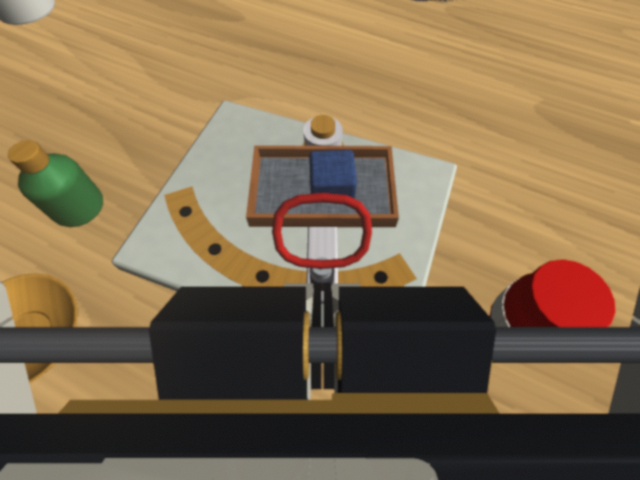

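The ring spans rows 193–268, which matches pin = 0. The arm stands at the next hole towards the red jar, the box is in the tray and the gripper is clear. I'm handing in.

```bash
python3 -c "
from h import *
print(ctrl.close_job())"
```

```text
the job is handed in; nothing more can be done
None
```

I handed the job in: the pin measured fully home in the next hole towards the red jar (arm about 20° of swing), with the box still in the tray and the gripper clear of the ring; no verdict was shown.

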